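# Load and close a leaf drill jig by pushing

## Robot

A 6-joint arm with a two-finger parallel gripper is mounted at the origin on the work surface. World frame = base frame: x ahead of the robot, y to its left, z up, the work surface at z = 0. Lengths are in m, angles in rad, forces in N, time in s.
With the tool pointing down it reaches from about 0.35 to 0.85 m from the base axis. Payload 8.1 kg.
Tool frame: the origin (TCP) lies at the very end of the fingers, on their centre line; the grasp point (between the pads) lies 19 mm behind it (robot.pinch_z is the distance from the TCP to the grasp point, in m); x points along the fingers, z is the direction in which the jaws open and shut, and the axes are right-handed (so a half turn about x gives the same grasp; the last joint's range is limited). The gripper opens to 93 mm and grips with 3 to 60 N. Pads are 15 mm wide; open, the fingers measure 128 mm over their backs; the gripper's body (75 mm by 188 mm) begins 65 mm behind the grasp point.
Start: joints at [1.239, 0.13, 1.488, -0, 1.523, -0.085], TCP at [0.147, 0.582, 0.219] pointing down, gripper open.
Joint ranges: [-2.96, 2.96], [-0.89, 2.26], [0.02, 2.5], [-1.34, 4.48], [0, 2.73], [-2.66, 2.66]. Speed limits (rad/s): [2.39, 2.39, 2.79, 3.14, 3.14, 3.14].

## Interface

Orientations are given as a rotation vector (axis times angle).
In Python, from plant import robot, optics, ticket gives the robot as it stands.
- The arm moves only by the tool jog_arm, never from a script. Its argument "targets" is a list of rows, each a list of 7 numbers: the shift along the tool's x, y, z in cm, then the turn, a rotation vector about the tool's x, y, z in degrees, then the closure, from 0 (fully open) to 1 (shut). In form: [[dx, dy, dz, ax, ay, az, grip], ...]. A call has 1 to 5 rows; each row is the pose to reach, as a shift and turn from the pose measured when the call began, along the tool's axes at that moment; what a row does not reach only later rows make up. A row lasts 1/8 s, in which the tool goes at most 62.5 mm and 10.7 degrees, less where a joint would pass 70% of its speed; a pose out of reach is approached as far as the arm can. A call with a gripper value outside its range is refused whole. The fingers move at their own pace and stop on an object; "squeeze" is the grip in N (left out, the last holds). Time passes only in rows, so rows that repeat a pose let the fingers close. It gives the time, the measured TCP pose, the force and the opening at its end, in the units of the state.
- robot.read_state(): the state, without advancing time (a new reading comes with each control period).
- optics.read_camera(name): name is "side" or "top" or "wrist"; returns a dict with "frame" (400x640x3 uint8, red, green, blue), "vertical_fov" (degrees; the focal length in pixels is half the picture's height over the tangent of half this angle, whatever the lens; pixels are square), "cx", "cy" (the principal point, pixels), "R" (3x3) and "t" (3): a world point X has camera coordinates R X + t. Camera axes: x right, y down, z forward; pixel columns grow to the right and rows downward; lengths in m; the calibration is good to about 2 mm. The wrist camera is an equidistant fisheye: a pixel r from the principal point sees the ray r / f radians off the axis. A picture is of the moment at which its call begins. There is no depth.
- ticket.close_job(): hands the job in, once; it reports no verdict.
The state is a dict: "t": time; "q": joint angles; "dq": joint speeds; "joint_torque": joint torques, N m; "tool_pos": TCP position; "orientation": TCP orientation; "force": force on the tool from outside, world axes, zero at the start; "wrist_torque": the same for the moment, N m; "opening": finger opening in m.
Only numpy, scipy, OpenCV 4.12 (cv2) and the standard library are available. Lean on these libraries where they do the work, as an engineer would, in place of code of your own. Each camera call takes 0.05 s, during which the arm holds its last target.

## Task

Load the drill jig by pushing with the fingers: slide the aluminium blank along its nest until it is right up against the two stop pins, then push the open leaf over and down, fully shut and without slamming it, and last stand the swing bolt upright in the leaf's slot. Do not lift the blank out of its nest, keep the bolt leaned out until the leaf is shut, and leave the other things on the bench as they are.

Things in the scene. Friction and masses are not known exactly. Their poses are not given: they have to be found in the camera images.
- jig: Grey drill jig with a hinged leaf, screwed to the bench (place and direction vary). Origin at bench level under its middle; x points from the hinge end to the free end (swing bolt end), z up. Foot plate 215 x 100 x 12 mm, x=-112 to +103. On it a block 64 mm wide, x=-66 to +66, its top the nest floor, 30 mm above the bench.
- stop (a point): Midway between the stop faces of the two steel stop pins, on the nest floor: x=-52, y=0, z=30 mm in the jig's frame. Pins 8 mm thick, 24 mm apart, 16 mm tall, on the hinge side of this point. The nest's two side rails run along the jig's x, inner faces at y=+-22 mm, x=-48 to +60, tops 40 mm above the bench.
- hinge (a point): Middle of the leaf's hinge axis, x=-85, y=0, z=60 mm in the jig's frame; the axis runs along the jig's y between two ears (outer faces at y=+-43 mm, tops 75 mm above the bench). The hinge is stiff (about 0.4 N m of friction): the leaf stays at any angle where it is left; a push of about 2 to 5 N near its end moves it.
- leaf (a joint): Angle of the leaf (rad): 0 = shut, level over the nest at its stop; grows as it opens, 1.57 = upright; starts leaned back at 1.75 to 2.1, limit 2.3. Aluminium plate, 0.37 kg, 180 mm long from the hinge axis, 60 wide, 12 thick, mid-plane through the axis. Shut, its top is 66 mm and underside 54 mm above the bench.
- leaf_end (a point): Middle of the leaf's free end, at the edge of its top (outer) face: 180 mm from the hinge axis, 6 mm off the mid-plane. The outer face looks away from the nest when the leaf is open. On the middle line a slot 14 mm wide, 22 mm deep is open at this end; two drill bushes, 22 mm across, stand 4 mm proud of the outer face at 50 and 86 mm from the axis.
- swing_bolt (a joint): Angle of the swing bolt (rad): 0 = upright at its stop, grows as it leans outward, away from the hinge (jig's +x); starts at 0.5 to 0.8, limit 0.95. Pivot axis along the jig's y at x=+87, z=22 mm in the jig's frame. Steel bolt 8 mm thick, 70 mm long from the pivot. Slightly stiff (about 0.06 N m): it stays at any angle; 1 to 2 N at the nut moves it.
- nut (a point): Centre of the round knurled hand nut on the swing bolt, 56 mm from the pivot; nut 26 mm across, 16 mm tall. Its z axis runs along the bolt, away from the pivot. With the bolt upright the nut is 70 to 86 mm above the bench, just above the shut leaf.
- blank: Aluminium block 70 x 40 x 22 mm (x, y, z), about 0.165 kg, loose in the nest with 2 mm to spare each side; its top is 52 mm above the bench, 12 mm above the rails. Origin at the centre of its underside. A dark bore end shows on each side face. Home against the pins its origin is at x=-17 mm in the jig's frame; it starts 15 to 35 mm from there towards the free end.
- drilled: Bystander: a finished, drilled block of the same size, 70 x 40 x 22 mm, lying on the bench; origin at the centre of its underside. Leave it.
- sleeve: Bystander: turned steel sleeve standing on a round flange 72 mm across, 112 mm tall; origin at the centre of its underside. Leave it.
- drill_tin: Bystander: round steel tin 52 mm across and 58 mm tall, with drills standing in it up to 105 mm; origin at the centre of its underside. Leave it.
- brush: Bystander: hand brush lying on the bench along its own x, origin under its middle. Leave it.
Mind the look-alikes: they are no part of the job. Leave any orange or red look-alike of the blank alone. Of the things that look like the jig, the smaller one is meant.

How it is judged:
By the outcome, as a careful person would: the job done as asked, in the order asked, and still so for the second after the job is handed in, with the robot touching nothing.
It also fails if it takes over 64 s, if anything falls off the work surface, if the arm or the gripper's body presses on something with over 40 N, if the wrist force passes 120 N, or if a joint passes its speed limit or range.

## Working session

There is one attempt and no reset: what is moved stays moved. The work goes in short steps, Python scripts to look and compute and a tool call to move; the robot and the scene stay as the last step left them, time stands still between calls to the robot, and variables do not carry over. Pictures are saved under pics/ and viewed, and the job is handed in when it is done.

Besides the shell and the picture viewer there is one more tool, called after "Request:" as a command line: name --pt "numbers of a row" for each row, then --argument value for the rest. jog_arm: Moves the arm, as the interface text tells. Its arguments: {"type":"object","properties":{"targets":{"type":"array"},"squeeze":{"type":"number"}},"required":["targets"]}

```bash
ls; mkdir -p pics
python3 - <<'E'
from plant import robot, optics, ticket
import cv2, json
import numpy as np
s=robot.read_state()
print(s)
for n in ("side","top","wrist"):
    c=optics.read_camera(n)
    cv2.imwrite(f"pics/{n}0.png",c["frame"][:,:,::-1])
    print(n,c["vertical_fov"],c["cx"],c["cy"],c["R"],c["t"])
    np.savez(f"{n}0.npz",**{k:np.array(v) for k,v in c.items()})
E
```

```text
pics
{'t': 0.0, 'q': array([ 1.23859992e+00,  1.31143039e-01,  1.48923217e+00,  2.08917451e-05,
        1.52301455e+00, -8.53728787e-02]), 'dq': array([ 1.20895660e-03, -6.97961976e-04,  5.91929509e-05,  1.04382159e-03,
        2.71730021e-04,  8.77455381e-04]), 'joint_torque': array([ 6.33755262e-04, -5.59807241e+01, -4.91780734e+01,  7.69659667e-02,
        3.48845765e-02, -1.69011610e-04]), 'tool_pos': array([0.14636867, 0.58130211, 0.21762415]), 'orientation': array([-1.02650348,  1.31746213,  1.02489778]), 'force': array([-0.58619322, -0.04318985,  0.17294597]), 'wrist_torque': array([-0.00877715,  0.05487726,  0.00932432]), 'opening': 0.09274892340769604}
side 45.60858209449699 325.7005889296467 200.29716433890482 [[ 0.99589424 -0.08972104  0.01203329]
 [-0.04402649 -0.59620275 -0.80162582]
 [ 0.07909698  0.79780475 -0.59770498]] [-0.52809707  0.06608903  1.5300788 ]
top 52.61356179071788 315.55598857425235 195.16554129835632 [[ 0.02733747 -0.99934527 -0.02370024]
 [-0.98375107 -0.02268714 -0.17809862]
 [ 0.17744432  0.02818391 -0.98372719]] [-0.00628259  0.55252183  1.1054831 ]
wrist 65.70646984690485 323.6056492411292 203.73908400480352 [[ 0.24334894  0.96993666 -0.00204192]
 [ 0.93284569 -0.23346547  0.27439533]
 [ 0.26566937 -0.06867861 -0.96161481]] [-0.59844094 -0.03260705  0.39155413]
```

View pics/side0.png

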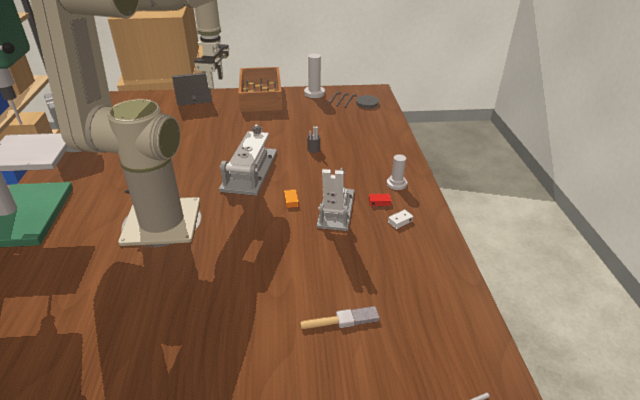

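View pics/top0.png

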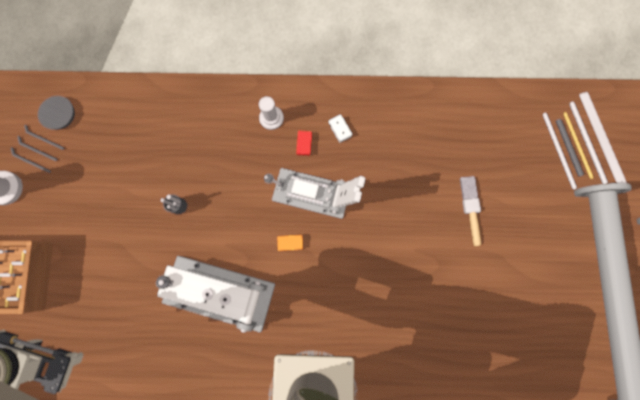

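View pics/wrist0.png

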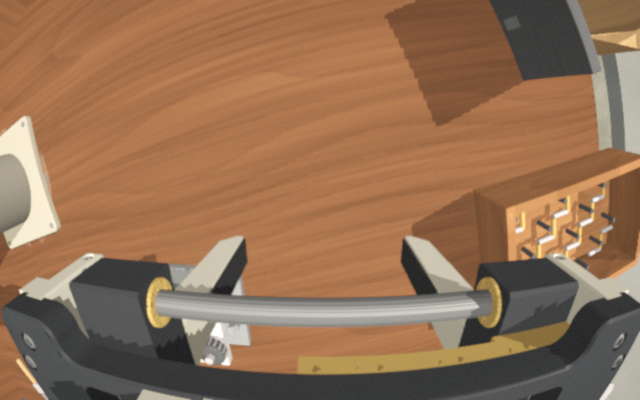

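The small jig sits at top-view (275–362, 168–216), leaf open at the right and bolt at (269,178). The larger look-alike is at (215,295). Zooming in for measurement.

Run:
```python
import cv2
a=cv2.imread('pics/top0.png')[155:230,255:375]; cv2.imwrite('pics/topz.png',cv2.resize(a,None,fx=6.6,fy=6.6,interpolation=cv2.INTER_CUBIC))
a=cv2.imread('pics/side0.png')[160:240,300:370]; cv2.imwrite('pics/sidez.png',cv2.resize(a,None,fx=7,fy=7,interpolation=cv2.INTER_CUBIC))
```

```text
(no output)
```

View pics/topz.png

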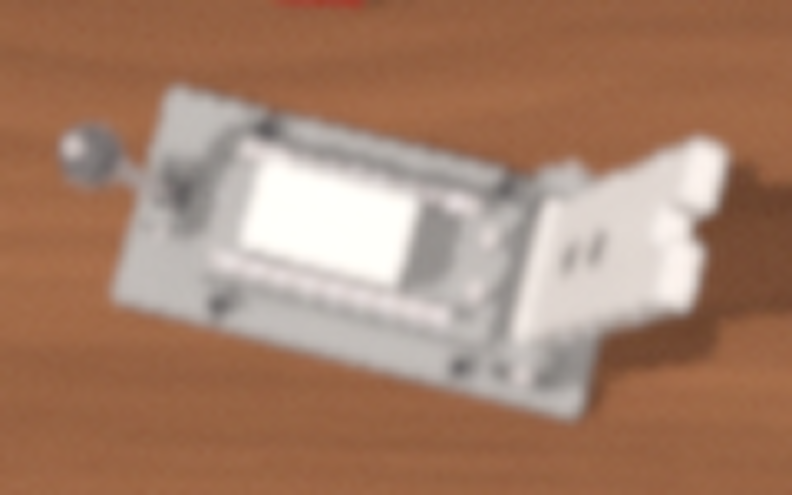

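View pics/sidez.png

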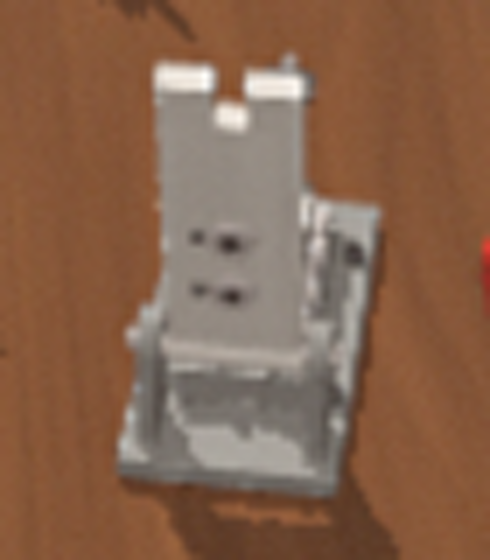

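```bash
cat > h.py <<'E'
import numpy as np
from scipy.spatial.transform import Rotation as Ro
def load(n): return dict(np.load(n,allow_pickle=True))
def proj(c,X,fish=False):
    P=np.asarray(X)@c["R"].T+c["t"]; f=200/np.tan(np.radians(float(c["vertical_fov"]))/2)
    if fish:
        r=np.hypot(P[:,0],P[:,1]); th=np.arctan2(r,P[:,2]); return np.c_[c["cx"]+f*th*P[:,0]/r,c["cy"]+f*th*P[:,1]/r]
    return np.c_[c["cx"]+f*P[:,0]/P[:,2],c["cy"]+f*P[:,1]/P[:,2]]
def leaf(th,d,y,o): # d along, o outer offset
    return [-.085+d*np.cos(th)-o*np.sin(th),y,.060+d*np.sin(th)+o*np.cos(th)]
def bolt(b,d): return [.087+d*np.sin(b),0,.022+d*np.cos(b)]
def j2w(p,X):
    X=np.asarray(X); c,s=np.cos(p[2]),np.sin(p[2])
    return np.c_[p[0]+c*X[:,0]-s*X[:,1],p[1]+s*X[:,0]+c*X[:,1],X[:,2]]
E
cat > fit.py <<'E'
from h import *
from scipy.optimize import least_squares
T=load('top0.npz');S=load('side0.npz')
z=lambda u,v,f,a,b:((u+.5)/f-.5+a,(v+.5)/f-.5+b)
t=lambda u,v:z(u,v,6.6,255,155)
s=lambda u,v:z(u,v,7,300,160)
def model(p):
    th,b,bx=p[3:6]
    top=[[.103,-.05,.012],[.103,.05,.012],[-.112,.05,.012],bolt(b,.063),
      leaf(th,.18,-.03,.006),leaf(th,.18,.03,.006),
      [bx+.035,-.02,.052],[bx+.035,.02,.052],[bx-.035,-.02,.052],[bx-.035,.02,.052]]
    side=[[-.112,.05,.012],[-.112,-.05,.012],[.103,-.05,.012],leaf(th,.18,.03,.006),leaf(th,.18,-.03,.006),leaf(th,.18,.03,-.006),leaf(th,.18,-.03,-.006),leaf(th,.05,0,.01),leaf(th,.086,0,.01)]
    return np.r_[proj(T,j2w(p,top)),proj(S,j2w(p,side))]
obs=np.array([t(175,85),t(112,298),t(580,417),t(90,155),t(733,152),t(697,305),t(258,165),t(238,250),t(418,195),t(402,290)]+
 [s(120,468),s(332,488),s(380,205),s(158,93),s(304,99),s(156,65),s(308,72),s(231,295),s(231,243)])
r=least_squares(lambda p:(model(p)-obs).ravel(),[.5,.03,1.5,1.9,.65,.0],loss='soft_l1')
print(np.round(r.x,4)); print(np.round(model(r.x)-obs,1))
E
python3 fit.py
```

```text
[0.5675 0.0253 1.3467 1.8431 0.5375 0.015 ]
[[-0.2  0.7]
 [ 0.4  0.3]
 [ 0.4  0.1]
 [ 0.  -0.1]
 [-0.  -0.2]
 [-0.3  0.5]
 [ 0.7 -0.6]
 [ 0.2 -0.3]
 [ 0.1  0.6]
 [-1.  -0.4]
 [-0.4 -1.4]
 [ 0.8 -1.3]
 [-0.1  0. ]
 [-0.3 -0.8]
 [-0.1  0.1]
 [ 0.6  0. ]
 [-0.2  0.8]
 [ 0.2  0.3]
 [ 0.1  0.4]]
```

```bash
cat >> h.py <<'E'
P=[0.5675,0.0253,1.3467]
c_,s_=np.cos(P[2]),np.sin(P[2])
JX=np.array([c_,s_,0]);JY=np.array([-s_,c_,0])
def st():
    from plant import robot
    s=robot.read_state(); R=Ro.from_rotvec(s["orientation"]).as_matrix(); return s,R,s["tool_pos"]
def tojig(X): 
    d=np.asarray(X)-[P[0],P[1],0]; return np.array([d@JX,d@JY,d[2]])
def report(*targets,sgn=None):
    s,R,p=st(); print("t",round(s["t"],2),"jig",np.round(tojig(p)*1000,1),"F",np.round([s["force"]@JX,s["force"]@JY,s["force"][2]],1),"open",round(s["opening"],4))
    if sgn is None: sgn=np.sign(R[:,2]@JY)
    Rd=np.c_[[0,0,-1],np.cross(sgn*JY,[0,0,-1]),sgn*JY]
    print(" rot deg",np.round(np.degrees(Ro.from_matrix(R.T@Rd).as_rotvec()),1))
    print(" jig axes in tool:",np.round(R.T@np.c_[JX,JY,[0,0,1]],3).tolist())
    for t in targets:
        w=j2w(P,[np.array(t)/1000])[0]; print(" to",t,"cm",np.round(R.T@(w-p)*100,2))
E
python3 -c "
from h import *
report([75,0,120],[75,0,42],sgn=1);report(sgn=-1)
print(st()[1])
print(leaf(1.843,.18,0,.006),bolt(.5375,.064))"
```

```text
t 0.15 jig [448.6 534.1 217.8] F [-0.2  0.7 -0.3] open 0.0928
 rot deg [-91.3  -0.1  -0.1]
 jig axes in tool: [[-0.001, 0.0, -1.0], [0.023, 1.0, 0.0], [1.0, -0.023, -0.001]]
 to [75, 0, 120] cm [  9.83 -54.25 -36.13]
 to [75, 0, 42] cm [ 17.63 -54.25 -36.12]
t 0.15 jig [448.6 534.1 217.8] F [-0.2  0.7 -0.3] open 0.0928
 rot deg [88.7 -0.1  0.1]
 jig axes in tool: [[-0.001, 0.0, -1.0], [0.023, 1.0, 0.0], [1.0, -0.023, -0.001]]
[[-4.82287811e-04 -9.69705626e-01  2.44276004e-01]
 [-1.38764645e-03  2.44276446e-01  9.69704642e-01]
 [-9.99998921e-01  1.28707999e-04 -1.46342012e-03]]
[np.float64(-0.13917291682294858), 0, np.float64(0.23175941046386334)] [np.float64(0.11976736739258764), 0, np.float64(0.07697544573861301)]
```

Request:
jog_arm --pt "0 -5.5 -3.6 9 0 0 1" --pt "0 -11 -7.2 18 0 0 1" --pt "0 -16.5 -10.8 27 0 0 1" --pt "0 -22 -14.4 36 0 0 1" --pt "0 -27 -18 45 0 0 1" --squeeze 5

```text
t: 0.78
tool_pos: [0.3573, 0.3485, 0.2179]
orientation: [-0.419, 1.531, 0.417]
force: [0.6, 0.4, 0.4]
opening: 0.0477
```

```bash
python3 -c "
from h import *
report([78,0,180],[78,0,42],sgn=-1)"
```

```text
t 0.78 jig [268.4 276.8 217.9] F [ 0.5 -0.5  0.4] open 0.0477
 rot deg [43.4 -0.   0.1]
 jig axes in tool: [[-0.001, 0.0, -1.0], [0.726, 0.687, -0.001], [0.687, -0.726, -0.001]]
 to [78, 0, 180] cm [  3.82 -32.85   7.02]
 to [78, 0, 42] cm [ 17.62 -32.84   7.04]
```

Request:
jog_arm --pt "0 -6 1.2 10 0 0 1" --pt "1 -12 2.4 20 0 0 1" --pt "2 -18 3.8 30 0 0 1" --pt "3 -24 5 40 0 0 1" --pt "4 -30 6 43.4 0 0 1"

```text
t: 1.4
tool_pos: [0.5625, 0.119, 0.1776]
orientation: [0.178, 1.564, -0.18]
force: [1.3, -0.3, 0.2]
opening: 0.0013
```

```bash
python3 -c "
from h import *
report([72,0,100],[72,0,42],sgn=-1)"
```

```text
t 1.4 jig [ 90.2  25.7 177.6] F [-0.  -1.3  0.2] open 0.0013
 rot deg [-0.2 -0.   0.1]
 jig axes in tool: [[-0.001, 0.0, -1.0], [1.0, -0.004, -0.001], [-0.004, -1.0, -0.0]]
 to [72, 0, 100] cm [ 7.76 -1.8   2.58]
 to [72, 0, 42] cm [13.56 -1.8   2.58]
```

Request:
jog_arm --pt "2 -1.8 2.6 0 0 0 1" --pt "5 -1.8 2.6 0 0 0 1" --pt "7.7 -1.8 2.6 0 0 0 1" --pt "7.7 -1.8 2.6 0 0 0 1"

```text
t: 1.9
tool_pos: [0.5813, 0.0951, 0.0975]
orientation: [0.177, 1.57, -0.181]
force: [-0.4, -0.1, -0.3]
opening: 0.0003
```

```bash
cat > look.py <<'E'
import sys,cv2
from plant import optics
from h import *
tag=sys.argv[1]
for n,(a,b,c,d),f in (("top",(140,240,250,380),6),("side",(130,250,280,400),5)):
    if len(sys.argv)>2 and n not in sys.argv[2]: continue
    im=optics.read_camera(n); np.savez(f"{n}_{tag}.npz",**{k:np.array(v) for k,v in im.items()})
    cv2.imwrite(f"pics/{n}_{tag}.png",cv2.resize(im["frame"][a:b,c:d,::-1],None,fx=f,fy=f,interpolation=cv2.INTER_CUBIC))
if len(sys.argv)>2 and "wrist" in sys.argv[2]:
    cv2.imwrite(f"pics/wrist_{tag}.png",optics.read_camera("wrist")["frame"][:,:,::-1])
E
python3 look.py a topsidewrist; python3 -c "
from h import *
report([72,0,42])"
```

```text
t 2.05 jig [ 72.4  -0.9 102. ] F [-0.3  0.3  0.3] open 0.0005
 rot deg [-0.2  0.1  0. ]
 jig axes in tool: [[-0.001, -0.001, -1.0], [1.0, -0.003, -0.001], [-0.003, -1.0, 0.001]]
 to [72, 0, 42] cm [ 6.   -0.04 -0.1 ]
```

View pics/top_a.png

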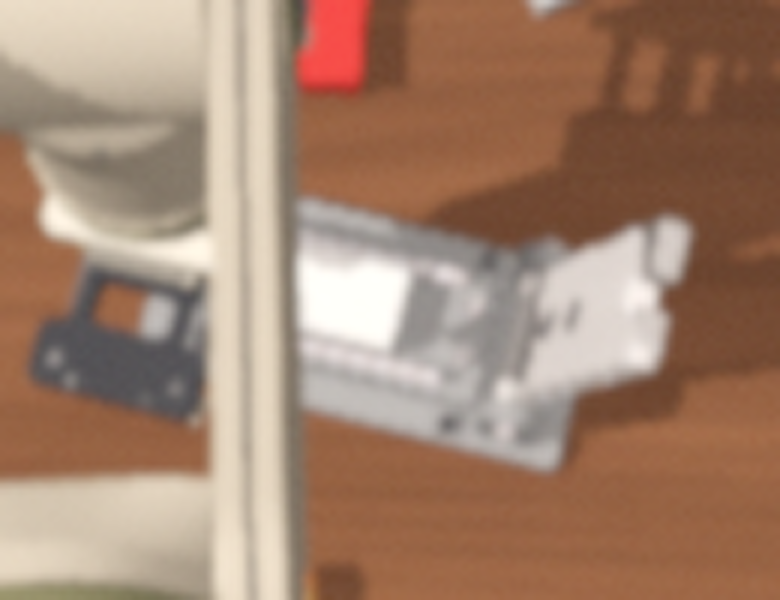

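View pics/side_a.png

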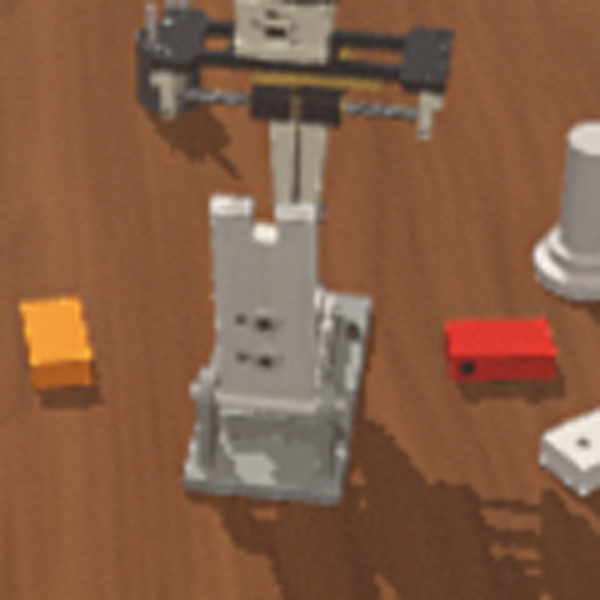

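View pics/wrist_a.png

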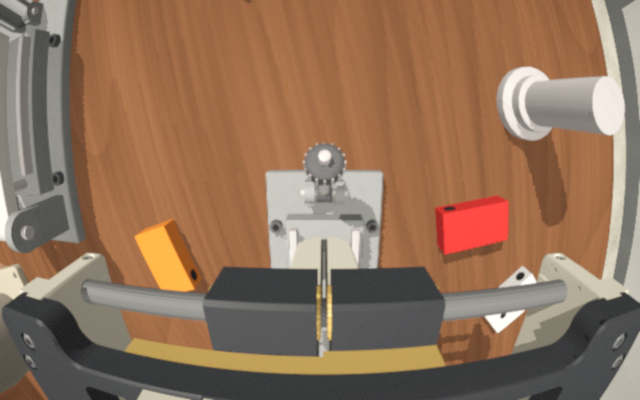

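The wrist view shows the fingers at (323,250), centred between the rails and in line with the bolt at (323,165). I'll descend and push the blank.

Request:
jog_arm --pt "2 0 -0.1 0 0 0 1" --pt "4 0 -0.1 0 0 0 1" --pt "6 0 -0.1 0 0 0 1" --pt "6 0 -0.1 0 0 0 1"

```text
t: 2.55
tool_pos: [0.5811, 0.0957, 0.0387]
orientation: [0.177, 1.567, -0.18]
force: [0.3, 0.2, -0.7]
opening: 0.0002
```

```bash
python3 -c "
from h import *
report([50,0,42],[25.5,0,42])"
```

```text
t 2.55 jig [71.6  2.4 38.7] F [ 0.3 -0.2 -0.7] open 0.0002
 rot deg [-0.2 -0.2  0.1]
 jig axes in tool: [[-0.002, 0.004, -1.0], [1.0, -0.003, -0.002], [-0.003, -1.0, -0.004]]
 to [50, 0, 42] cm [-0.33 -2.16  0.25]
 to [25.5, 0, 42] cm [-0.32 -4.61  0.25]
```

Request:
jog_arm --pt "-0.2 -0.8 0.2 0 0 0 1" --pt "-0.2 -1.4 0.2 0 0 0 1" --pt "-0.2 -1.9 0.2 0 0 0 1" --pt "-0.2 -2.4 0.2 0 0 0 1" --pt "-0.2 -2.8 0.2 0 0 0 1"

```text
t: 3.18
tool_pos: [0.5772, 0.0678, 0.0414]
orientation: [0.178, 1.566, -0.18]
force: [0.2, 1.9, 1.0]
opening: 0.0006
```

```bash
python3 -c "
from h import *
report([25.5,0,41])"
```

```text
t 3.17 jig [43.6  0.  41.4] F [1.9 0.2 1. ] open 0.0006
 rot deg [-0.2 -0.2  0.1]
 jig axes in tool: [[-0.002, 0.003, -1.0], [1.0, -0.003, -0.002], [-0.003, -1.0, -0.003]]
 to [25.5, 0, 41] cm [ 0.04 -1.81  0.01]
```

Request:
jog_arm --pt "0 -0.3 0 0 0 0 1" --pt "0 -0.6 0 0 0 0 1" --pt "0 -0.9 0 0 0 0 1" --pt "0 -1.2 0 0 0 0 1" --pt "0 -1.5 0 0 0 0 1"

```text
t: 3.8
tool_pos: [0.5738, 0.053, 0.0414]
orientation: [0.177, 1.566, -0.18]
force: [0.7, 2.8, 0.5]
opening: 0.0004
```

```bash
python3 -c "
from h import *
report([25.5,0,41])"
```

```text
t 3.8 jig [28.4  0.1 41.4] F [ 2.9 -0.1  0.5] open 0.0004
 rot deg [-0.2 -0.2  0.1]
 jig axes in tool: [[-0.002, 0.003, -1.0], [1.0, -0.003, -0.002], [-0.003, -1.0, -0.003]]
 to [25.5, 0, 41] cm [ 0.04 -0.29  0.01]
```

Request:
jog_arm --pt "0 -0.1 0 0 0 0 1" --pt "0 -0.2 0 0 0 0 1" --pt "0 -0.3 0 0 0 0 1"

```text
t: 4.18
tool_pos: [0.5738, 0.0525, 0.0418]
orientation: [0.18, 1.565, -0.176]
force: [2.8, 14.5, 0.6]
opening: 0.0007
```

```bash
python3 -c "
from h import *
report([25.5,0,41])"
```

```text
t 4.17 jig [27.9 -0.1 41.8] F [14.8  0.5  0.6] open 0.0007
 rot deg [-0.2 -0.1 -0.1]
 jig axes in tool: [[0.002, 0.002, -1.0], [1.0, -0.003, 0.002], [-0.003, -1.0, -0.002]]
 to [25.5, 0, 41] cm [ 0.08 -0.24 -0.01]
```

Force rose sharply to 15 N with no further motion, so it's against the pins. I'll back off and rise.

Request:
jog_arm --pt "0 0.8 0 0 0 0 1" --pt "0 1.6 0 0 0 0 1" --pt "-3 1.6 0 0 0 0 1" --pt "-8 1.6 0 0 0 0 1" --pt "-14 1.6 0 0 0 0 1"

```text
t: 4.8
tool_pos: [0.5763, 0.0676, 0.1818]
orientation: [0.18, 1.568, -0.177]
force: [1.3, -0.9, -0.2]
opening: 0.0002
```

```bash
python3 look.py b topwrist; python3 -c "
from h import *
report([0,0,275],[-175,0,275])"
```

```text
t 4.9 jig [ 44.7  -4.7 190.5] F [ 1.  -0.6 -0.1] open 0.0007
 rot deg [-0.2  0.6 -0.3]
 jig axes in tool: [[0.005, -0.01, -1.0], [1.0, -0.003, 0.005], [-0.003, -1.0, 0.01]]
 to [0, 0, 275] cm [-8.47 -4.43 -0.36]
 to [-175, 0, 275] cm [ -8.56 -21.93  -0.31]
```

View pics/top_b.png

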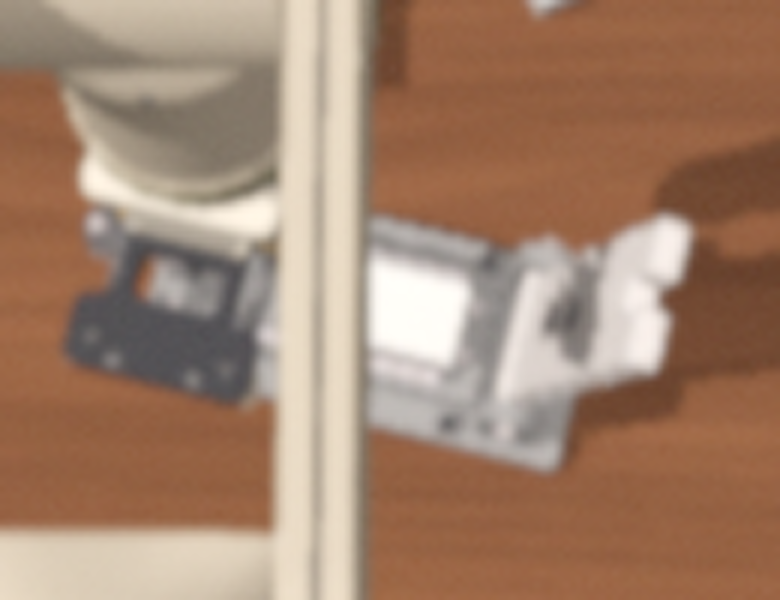

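View pics/wrist_b.png

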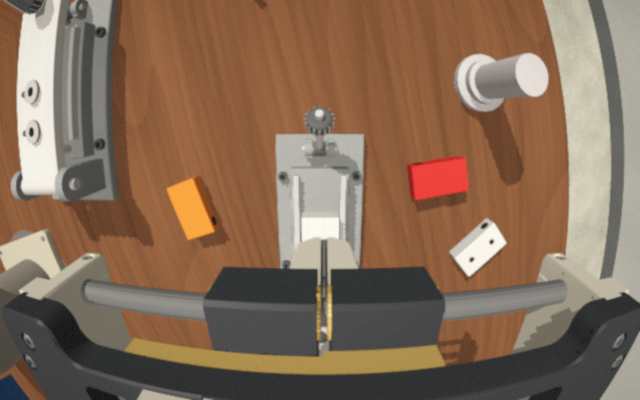

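Request:
jog_arm --pt "-4 -2 -0.3 0 0 0 1" --pt "-8.7 -4 -0.3 0 0 0 1" --pt "-8.7 -9 -0.3 0 0 0 1" --pt "-8.7 -14 -0.3 0 0 0 1" --pt "-8.7 -19 -0.3 0 0 0 1"

```text
t: 5.52
tool_pos: [0.5348, -0.1182, 0.2762]
orientation: [0.18, 1.553, -0.175]
force: [0.4, 0.2, -0.3]
opening: 0.0006
```

```bash
python3 -c "
from h import *
report([-175,0,275],[-175,0,200])
T=load('top_b.npz');print(np.round((proj(T,j2w(P,[[-.052,-.02,.052],[-.052,.02,.052]]))-[250,140]+.5)*6-.5))"
```

```text
t 5.53 jig [-147.2    0.   276.2] F [ 0.2 -0.4 -0.3] open 0.0006
 rot deg [-0.2  0.6 -0.2]
 jig axes in tool: [[0.004, -0.01, -1.0], [1.0, -0.003, 0.004], [-0.003, -1.0, 0.01]]
 to [-175, 0, 275] cm [ 0.1  -2.78  0.01]
 to [-175, 0, 200] cm [ 7.6  -2.81 -0.07]
[[476. 287.]
 [455. 367.]]
```

The blank's corners, measured at (472,275) and (458,365), match home prediction (476,287) and (455,367). Next, get behind the leaf.

Request:
jog_arm --pt "0 -2.8 0 0 0 0 1" --pt "0 -2.8 0 0 0.6 0 1" --pt "3.5 -2.8 0 0 0.6 0 1" --pt "7.6 -2.8 0 0 0.6 0 1" --pt "7.6 -2.8 0 0 0.6 0 1"

```text
t: 6.15
tool_pos: [0.5271, -0.1433, 0.196]
orientation: [0.183, 1.571, -0.172]
force: [0.6, 0.4, 0.8]
opening: 0.0007
```

```bash
python3 look.py c sidewrist; python3 -c "
from h import *
report([-147,0,200],[-103,0,200])"
```

```text
t 6.25 jig [-174.    -0.8  200.8] F [-0.1 -1.   1.5] open 0.0004
 rot deg [-0.1 -0.  -0.3]
 jig axes in tool: [[0.004, 0.001, -1.0], [1.0, -0.002, 0.004], [-0.002, -1.0, -0.001]]
 to [-147, 0, 200] cm [ 0.09  2.7  -0.08]
 to [-103, 0, 200] cm [ 0.11  7.1  -0.09]
```

View pics/side_c.png

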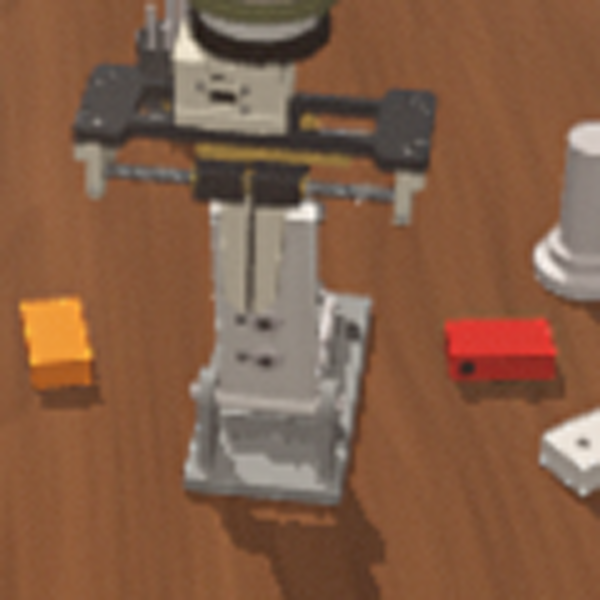

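View pics/wrist_c.png

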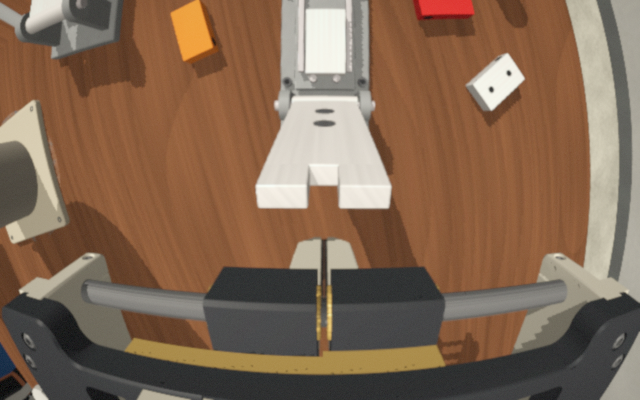

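Request:
jog_arm --pt "0 2 0 0 0 0 1" --pt "0 3.2 0 0 0 0 1" --pt "0 4.4 0 0 0 0 1" --pt "0 5.6 0 0 0 0 1" --pt "0 6.8 0 0 0 0 1"

```text
t: 6.88
tool_pos: [0.545, -0.0777, 0.2013]
orientation: [0.181, 1.563, -0.174]
force: [-0.8, -2.1, 2.1]
opening: 0.0007
```

```bash
cat > arc.py <<'E'
from h import *
import sys
# TCP such that front-bottom edge (7.5mm ahead) touches outer face at d
report(); s,R,p=st()
d=float(sys.argv[1])
for th in [float(a) for a in sys.argv[2:]]:
    X=np.array(leaf(th,d,0,.006)); X[0]-=.0075
    print(th,"jig",np.round(X*1000,1),"cm",np.round(R.T@(j2w(P,[X])[0]-p)*100,2))
E
python3 arc.py .145 1.5 1.4 1.3 1.2 1.1 1.0
```

```text
t 6.88 jig [-105.4   -1.   201.3] F [-2.3  0.3  2.1] open 0.0007
 rot deg [-0.1 -0.  -0.3]
 jig axes in tool: [[0.004, 0.0, -1.0], [1.0, -0.002, 0.004], [-0.002, -1.0, -0.0]]
1.5 jig [-88.2   0.  205.1] cm [-0.37  1.72 -0.1 ]
1.4 jig [-73.8   0.  203.9] cm [-0.25  3.17 -0.11]
1.3 jig [-59.5   0.  201.3] cm [ 0.02  4.59 -0.11]
1.2 jig [-45.6   0.  197.3] cm [ 0.42  5.99 -0.11]
1.1 jig [-32.1   0.  191.9] cm [ 0.97  7.33 -0.11]
1.0 jig [-19.2   0.  185.3] cm [ 1.64  8.61 -0.12]
```

Request:
jog_arm --pt "-0.2 1.7 -0.1 0 0 0 1" --pt "-0.2 3.2 -0.1 0 0 0 1" --pt "0 4.6 -0.1 0 0 0 1" --pt "0.4 6 -0.1 0 0 0 1" --pt "1 7.3 -0.1 0 0 0 1"

```text
t: 7.5
tool_pos: [0.5607, -0.0051, 0.1915]
orientation: [0.181, 1.563, -0.173]
force: [-1.2, -1.0, 2.4]
opening: 0.0004
```

```bash
python3 arc.py .145 1.1 1.0 .9 .8 .7 .6
```

```text
t 7.5 jig [-3.110e+01 -1.000e-01  1.915e+02] F [-1.3  1.   2.4] open 0.0004
 rot deg [-0.1 -0.  -0.3]
 jig axes in tool: [[0.005, 0.0, -1.0], [1.0, -0.002, 0.005], [-0.002, -1.0, -0.0]]
1.1 jig [-32.1   0.  191.9] cm [-0.05 -0.09 -0.01]
1.0 jig [-19.2   0.  185.3] cm [ 0.63  1.19 -0.01]
0.9 jig [ -7.1   0.  177.3] cm [ 1.43  2.4  -0.01]
0.8 jig [  4.2   0.  168.2] cm [ 2.34  3.52 -0.01]
0.7 jig [ 14.5   0.  158. ] cm [ 3.37  4.55 -0.02]
0.6 jig [ 23.8   0.  146.8] cm [ 4.49  5.47 -0.02]
```

Request:
jog_arm --pt "0.6 1.2 0 0 0 0 1" --pt "1.4 2.4 0 0 0 0 1" --pt "2.3 3.5 0 0 0 0 1" --pt "3.4 4.6 0 0 0 0 1" --pt "4.5 5.5 0 0 0 0 1"

```text
t: 8.12
tool_pos: [0.5733, 0.0495, 0.1459]
orientation: [0.181, 1.563, -0.173]
force: [0.6, -1.5, 0.9]
opening: 0.0009
```

```bash
python3 arc.py .145 .6 .5 .4 .32 .24 .16; python3 look.py d sidetop
```

```text
t 8.12 jig [ 24.9  -0.2 145.9] F [-1.3 -0.9  0.9] open 0.0009
 rot deg [-0.1 -0.  -0.3]
 jig axes in tool: [[0.005, 0.0, -1.0], [1.0, -0.002, 0.005], [-0.002, -1.0, -0.0]]
0.6 jig [ 23.8   0.  146.8] cm [-0.09 -0.11 -0.02]
0.5 jig [ 31.9   0.  134.8] cm [ 1.12  0.69 -0.02]
0.4 jig [ 38.7   0.  122. ] cm [ 2.4   1.37 -0.03]
0.32 jig [ 43.3   0.  111.3] cm [ 3.47  1.82 -0.03]
0.24 jig [ 46.9   0.  100.3] cm [ 4.57  2.18 -0.03]
0.16 jig [49.7  0.  89. ] cm [ 5.7   2.45 -0.03]
```

View pics/side_d.png

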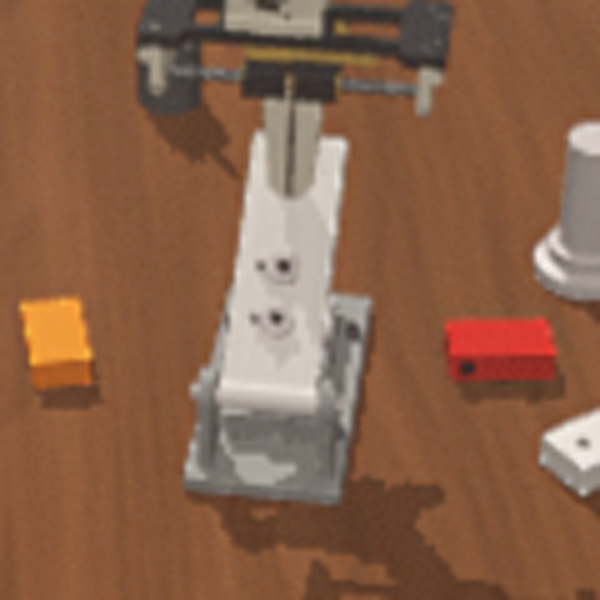

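The leaf follows the fingertip, with contact at (290,195). Continuing down the arc.

Request:
jog_arm --pt "1.1 0.7 0 0 0 0 1" --pt "2.4 1.4 0 0 0 0 1" --pt "3.5 1.8 0 0 0 0 1" --pt "4.6 2.2 0 0 0 0 1" --pt "5.5 2.4 0 0 0 0 1"

```text
t: 8.85
tool_pos: [0.5772, 0.0738, 0.0889]
orientation: [0.181, 1.566, -0.173]
force: [-0.7, 0.1, 1.0]
opening: 0.0007
```

```bash
python3 arc.py .145 .16 .12 .08 .05 .02 0 -.02
```

```text
t 8.85 jig [49.4  1.3 88.9] F [-0.1  0.7  1. ] open 0.0007
 rot deg [-0.  -0.2 -0.3]
 jig axes in tool: [[0.005, 0.003, -1.0], [1.0, -0.001, 0.005], [-0.001, -1.0, -0.003]]
0.16 jig [49.7  0.  89. ] cm [-0.01  0.03  0.13]
0.12 jig [50.7  0.  83.3] cm [0.56 0.13 0.13]
0.08 jig [51.6  0.  77.6] cm [1.13 0.21 0.13]
0.05 jig [52.   0.  73.2] cm [1.57 0.25 0.13]
0.02 jig [52.4  0.  68.9] cm [2.   0.28 0.13]
0.0 jig [52.5  0.  66. ] cm [2.29 0.3  0.14]
-0.02 jig [52.6  0.  63.1] cm [2.58 0.3  0.14]
```

Slow final approach, about 4 mm per row.

Request:
jog_arm --pt "0.5 0.1 0 0 0 0 1" --pt "0.9 0.2 0 0 0 0 1" --pt "1.3 0.2 0 0 0 0 1" --pt "1.6 0.3 0 0 0 0 1" --pt "1.9 0.3 0 0 0 0 1"

```text
t: 9.48
tool_pos: [0.578, 0.0769, 0.0699]
orientation: [0.181, 1.566, -0.172]
force: [0.6, 0.2, 1.1]
opening: 0.0008
```

```bash
python3 arc.py .145 0 -.02
```

```text
t 9.47 jig [52.6  1.2 69.9] F [ 0.3 -0.5  1.1] open 0.0008
 rot deg [-0.  -0.2 -0.3]
 jig axes in tool: [[0.005, 0.003, -1.0], [1.0, -0.001, 0.005], [-0.001, -1.0, -0.003]]
0.0 jig [52.5  0.  66. ] cm [ 0.39 -0.01  0.12]
-0.02 jig [52.6  0.  63.1] cm [ 0.68 -0.01  0.12]
```

Request:
jog_arm --pt "0.15 0 0 0 0 0 1" --pt "0.3 0 0 0 0 0 1" --pt "0.4 0 0 0 0 0 1" --pt "0.5 0 0 0 0 0 1"

```text
t: 9.98
tool_pos: [0.5781, 0.077, 0.0662]
orientation: [0.181, 1.566, -0.172]
force: [-7.1, 0.7, 15.9]
opening: 0.0003
```

```bash
python3 arc.py .145 0 -.02
```

```text
t 9.97 jig [52.8  1.1 66.2] F [-0.9  7.1 15.9] open 0.0003
 rot deg [-0.  -0.2 -0.3]
 jig axes in tool: [[0.005, 0.003, -1.0], [1.0, -0.001, 0.005], [-0.001, -1.0, -0.003]]
0.0 jig [52.5  0.  66. ] cm [ 0.02 -0.03  0.11]
-0.02 jig [52.6  0.  63.1] cm [ 0.31 -0.02  0.11]
```

Request:
jog_arm --pt "-2 0 0.1 0 0 0 1" --pt "-6 0 0.1 0 0 0 1" --pt "-8 4 0.1 0 0 0 1" --pt "-8 9 0.1 0 0 0 1" --pt "-8 12 0.1 0 0 0 1"

```text
t: 10.6
tool_pos: [0.6065, 0.1953, 0.1473]
orientation: [0.181, 1.565, -0.171]
force: [-0.7, -0.3, -0.3]
opening: 0.0003
```

```bash
python3 look.py e sidetopwrist; python3 -c "
from h import *
report([165,0,145],[165,0,60])
T=load('side_e.npz');print(np.round((proj(T,j2w(P,[leaf(0,.18,.03,.006),leaf(0,.18,-.03,.006),leaf(0.05,.18,-.03,.006)]))-[280,130]+.5)*5-.5))"
```

```text
t 10.75 jig [173.5   0.3 146.5] F [-0.5  0.3  0.4] open 0.0005
 rot deg [ 0.1 -0.2 -0.3]
 jig axes in tool: [[0.005, 0.003, -1.0], [1.0, 0.002, 0.005], [0.002, -1.0, -0.003]]
 to [165, 0, 145] cm [ 0.14 -0.85  0.02]
 to [165, 0, 60] cm [ 8.64 -0.9   0.05]
[[258. 229.]
 [344. 236.]
 [345. 226.]]
```

View pics/side_e.png

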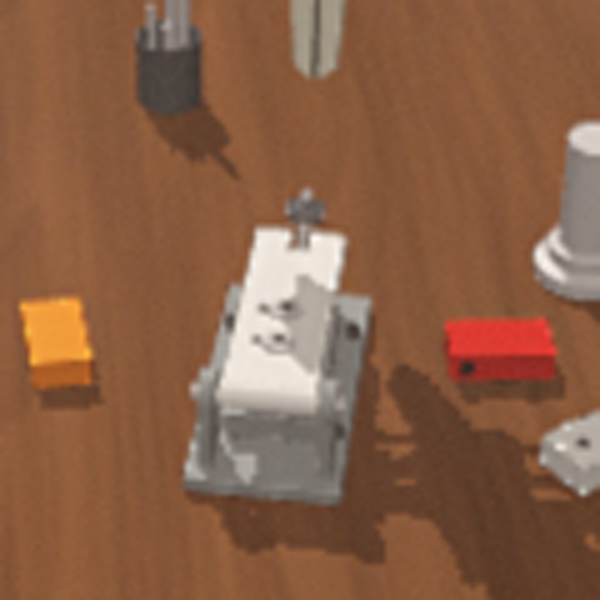

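View pics/wrist_e.png

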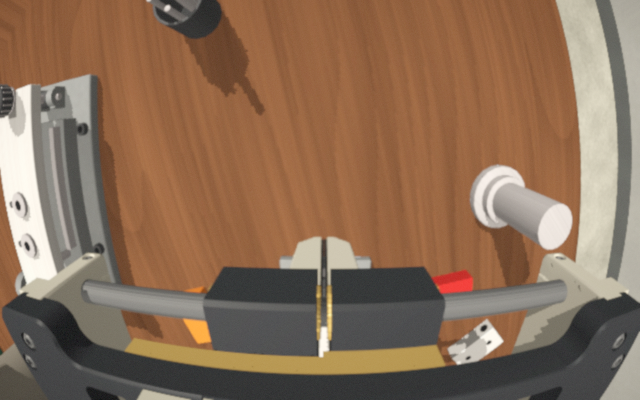

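View pics/top_e.png

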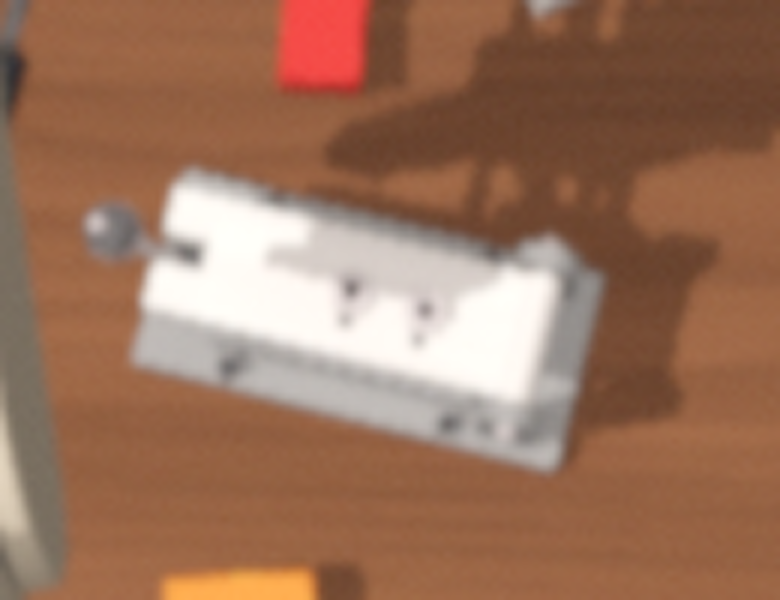

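Leaf is shut: end edge at side (258,230)–(347,236), predicted (258,229)–(344,236). The bolt still leans out at top (110,232). Now the bolt.

Request:
jog_arm --pt "3 -0.8 0 0 0 0 1" --pt "6 -0.8 0 0 0 0 1" --pt "8.4 -0.8 0 0 0 0 1" --pt "8.4 -1.8 0 0 0 0 1" --pt "8.4 -2.5 0 0 0 0 1"

```text
t: 11.38
tool_pos: [0.6005, 0.1692, 0.0633]
orientation: [0.179, 1.566, -0.171]
force: [0.2, 0.2, 0.6]
opening: 0.0003
```

```bash
python3 look.py f sidetopwrist;python3 -c "
from h import *
report([120,0,62],[107.5,0,62])"
```

```text
t 11.53 jig [148.5  -0.8  64.2] F [-0.9  0.  -0. ] open 0.0002
 rot deg [ 0.  -0.1 -0.3]
 jig axes in tool: [[0.006, 0.001, -1.0], [1.0, 0.001, 0.006], [0.001, -1.0, -0.001]]
 to [120, 0, 62] cm [ 0.2  -2.85 -0.08]
 to [107.5, 0, 62] cm [ 0.19 -4.1  -0.08]
```

View pics/side_f.png

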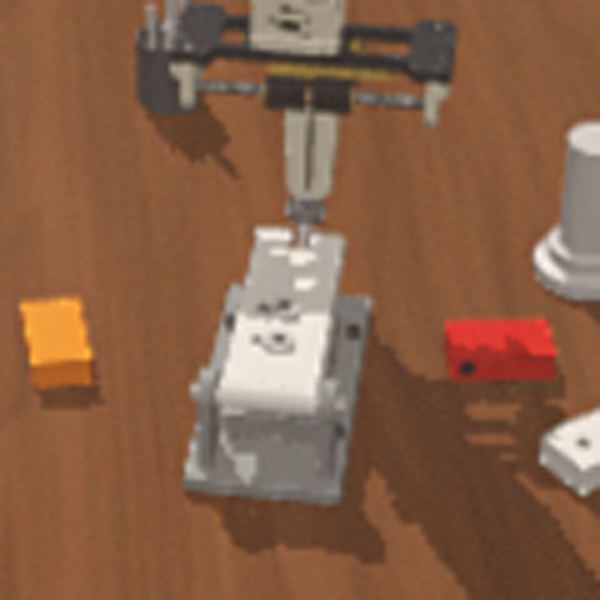

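Request:
jog_arm --pt "0.1 -0.8 0 0 0 0 1" --pt "0.1 -1.5 0 0 0 0 1" --pt "0.1 -2.1 0 0 0 0 1" --pt "0.1 -2.7 0 0 0 0 1" --pt "0.1 -3.2 0 0 0 0 1"

```text
t: 12.15
tool_pos: [0.5938, 0.1381, 0.0627]
orientation: [0.18, 1.564, -0.171]
force: [0.5, 1.4, 0.8]
opening: 0.0005
```

```bash
python3 -c "
from h import *
report([107.5,0,63])"
```

```text
t 12.15 jig [115.8  -0.6  62.7] F [ 1.5 -0.2  0.8] open 0.0005
 rot deg [ 0.  -0.1 -0.3]
 jig axes in tool: [[0.005, 0.001, -1.0], [1.0, 0.0, 0.005], [0.0, -1.0, -0.001]]
 to [107.5, 0, 63] cm [-0.04 -0.83 -0.06]
```

Request:
jog_arm --pt "-0.1 -0.3 0 0 0 0 1" --pt "-0.2 -0.5 0 0 0 0 1" --pt "-0.2 -0.7 0 0 0 0 1" --pt "-0.2 -0.8 0 0 0 0 1"

```text
t: 12.65
tool_pos: [0.5921, 0.1319, 0.0645]
orientation: [0.182, 1.564, -0.169]
force: [2.8, 10.4, -3.0]
opening: 0.0005
```

```bash
python3 -c "
from h import *
report([107.5,0,63])"
```

```text
t 12.65 jig [109.4  -0.3  64.5] F [10.7 -0.4 -3. ] open 0.0005
 rot deg [ 0.  -0.1 -0.5]
 jig axes in tool: [[0.008, 0.002, -1.0], [1.0, 0.001, 0.008], [0.001, -1.0, -0.002]]
 to [107.5, 0, 63] cm [ 0.15 -0.19 -0.03]
```

Force rose to 10.7 N at 109.4 mm. That's +1.9 mm from nominal, in line with the +2.4 mm offset at the blank. I'll back off and inspect.

Request:
jog_arm --pt "0 1 0 0 0 0 1" --pt "0 3 0 0 0 0 1" --pt "-5 5 0 0 0 0 1" --pt "-10 9 0 0 0 0 1" --pt "-12 13 0 0 0 0 1"

```text
t: 13.28
tool_pos: [0.6227, 0.2601, 0.1901]
orientation: [0.183, 1.559, -0.167]
force: [0.5, 0.1, 0.8]
opening: 0.0006
```

```bash
python3 look.py g sidetopwrist;python3 -c "
from h import *
report()
for n,o,f in (('side_g',[280,130],5),('top_g',[250,140],6)):
  T=load(n+'.npz');print(n,np.round((proj(T,j2w(P,[leaf(0,.18,.03,.006),leaf(0,.18,-.03,.006),bolt(0,.07),bolt(0.1,.07)]))-o+.5)*f-.5).tolist())"
```

```text
t 13.43 jig [241.7  -0.5 187.4] F [-0.5 -0.1 -1.9] open 0.0003
 rot deg [ 0.2  0.1 -0.6]
 jig axes in tool: [[0.01, -0.001, -1.0], [1.0, 0.004, 0.01], [0.004, -1.0, 0.001]]
side_g [[258.0, 229.0], [344.0, 236.0], [301.0, 207.0], [302.0, 202.0]]
top_g [[147.0, 307.0], [181.0, 187.0], [174.0, 239.0], [160.0, 236.0]]
```

View pics/side_g.png

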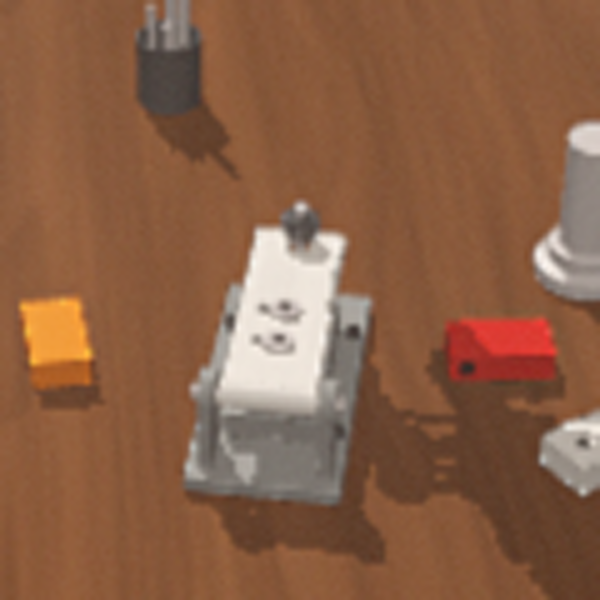

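View pics/top_g.png

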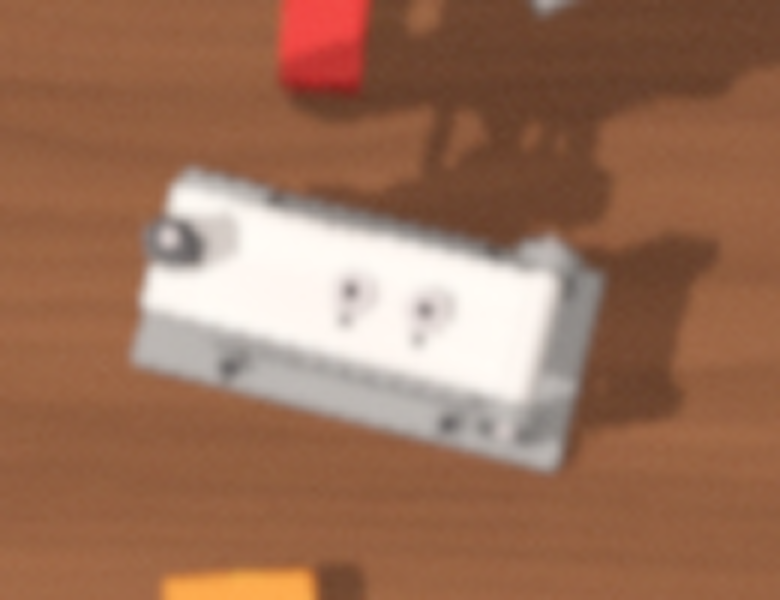

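Bolt tip is at top (170,238), against a predicted 174 upright and 160 at 0.1 rad. The leaf edge is unchanged and the robot is clear. Handing in.

```bash
python3 -c "
from plant import ticket
print(ticket.close_job())"
```

```text
the job is handed in; nothing more can be done
None
```

The drill jig is loaded, in the order asked, and I handed the job in at about 13.4 s with the arm clear of everything. No verdict was reported.

- **Blank:** I slid it along the nest with closed fingers until the push rose to 15 N and it stopped moving. In the top view its hinge-side corners were 4 to 12 pixels, about 1 to 4 mm, from where home would put them. After the leaf closed it could no longer be seen.
- **Leaf:** I pushed it over and down along its arc, slowing to a few millimetres per step at the end. It stopped with the fingertip at 66.2 mm (nominal 66 mm) under 16 N. In the side view its end edge was within about 3 pixels of the shut position.
- **Swing bolt:** It stayed leaned out until the leaf was shut, then I pushed it upright to a firm stop at 10.7 N. In the last top view its tip was about 4 enlarged pixels, roughly 0.03 rad, off the prediction for fully upright, which is within measurement error.

One disagreement: both stops, the blank's and the bolt's, read about 2 mm short of nominal. A finger slightly thicker than I assumed, or the calibration error, would account for that.

I saw no sign that any of the other things on the bench were touched or moved. The brush was out of frame in the last pictures, but the arm never went near it.

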